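Uncover the bread roll, store its cover and lift the roll with tongs

ROBOT

A 6-joint arm with a two-finger parallel gripper is mounted at the origin on a cart in front of the work surface, level with it; the furniture and walls round the work are solid. World frame = base frame: x ahead of the robot, y to its left, z up, the work surface at z = 0. Lengths are in m, angles in rad, forces in N, time in s.
With the tool pointing down it reaches from about 0.25 to 0.775 m from the base axis. Payload 8.9 kg.
Tool frame: the origin (TCP) lies midway between the tips of the shut fingers; the grasp point (between the pads) lies 19 mm behind it; z points along the fingers, y is the direction in which the jaws open and shut (so a half turn about z gives the same grasp; the last joint's range is limited). The gripper opens to 85 mm and grips with 20 to 120 N. Pads are 22 mm wide; open, the fingers measure 114 mm over their backs; the gripper's body (76 mm by 85 mm) begins 54 mm behind the grasp point. The pads swing forward as they close: fully open they stand 13 mm farther back than shut.
Start: joints at [1.026, 0.291, -0.153, 1.127, 0, 1.431], TCP at [0.207, 0.482, 0.231] pointing down, gripper open.
Joint ranges: [-2.52, 2.52], [-0.91, 1.74], [-1.3, 1.37], [-1.96, 2.02], [-1.52, 1.47], [-3.14, 3.14]. Speed limits (rad/s): [2.22, 2.22, 2.79, 3.14, 3.14, 3.14].

INTERFACE

Orientations are given as a unit quaternion [x, y, z, w].
In Python, from station import r gives the robot as it stands. The module is installed in compiled form; this text tells all that it offers.
- The arm moves only by the tool step_arm, never from a script. Its argument "increments" is a list of rows, each a list of 7 numbers: the turn, a rotation vector about the tool's x, y, z in degrees, then the shift along the tool's x, y, z in m, then the finger opening in m, from 0 to 0.0854. A call has exactly 5 rows; each row is the pose to reach, as a shift and turn from the pose measured when the call began, along the tool's axes at that moment; what a row does not reach only later rows make up. A row lasts 1/12 s, in which the tool goes at most 41.7 mm and 7.16 degrees, less where a joint would pass 70% of its speed; a pose out of reach is approached as far as the arm can. A call with a gripper value outside its range is refused whole. The fingers move at their own pace and stop on an object; "squeeze" is the grip in N (left out, the last holds). Time passes only in rows, so rows that repeat a pose let the fingers close, or fill a call up. It gives the time, the measured TCP pose, the force and the opening at its end, in the units of the state.
- r.read_state(): the state, without advancing time (a new reading comes with each control period).
- r.snapshot(name): name is "scene" or "top"; returns (picture, depth): 400x640x3 uint8, blue, green, red; 400x640 float32, m along the optical axis (not along the pixel's ray), 0 where there is no reading.
- r.camera_params(name): a dict with "fx", "fy", "cx", "cy" (pixels), "k1" (the pictures are not rectified: a ray, as slopes to the right and down, at radius r is drawn at 1 + k1 r^2 times it, then the intrinsics apply), "R" (3x3) and "t" (3): a world point X has camera coordinates R X + t. Camera axes: x right, y down, z forward; pixel columns grow to the right and rows downward; lengths in m; the calibration is good to about 2 mm. A picture is of the moment at which its call begins. camera_params takes no time and is no camera call.
- r.close_job(): hands the job in, once; it reports no verdict.
The state is a dict: "time_s": time; "joint_positions": joint angles; "joint_vel": joint speeds; "effort": joint torques, N m; "ee_pos": TCP position; "tcp_rot": TCP orientation; "ft_force": force on the tool from outside, world axes, zero at the start; "moment": the same for the moment, N m; "grip_width": finger opening in m.
Only numpy, scipy, OpenCV 4.12 (cv2) and the standard library are available. Lean on these libraries where they do the work, as an engineer would, in place of code of your own. Each camera call takes 0.05 s, during which the arm holds its last target.

TASK

Serve the bread roll: take the clear cover off it and set the cover down upright in its own storage rest, the one with the ring in the same blue as the cover's knob. Then pick up the tongs, close their jaws on the roll and lift it at least 10 cm clear of the wooden stand; touch the roll with the tongs only, and finish still holding it up steadily in the tongs. Leave the honey jar, the mug, the lemon and the stand where they are.

Things in the scene. Friction and masses are not known exactly. Their poses are not given: they have to be found in the camera images.
- stand: Low round wooden serving stand, loose, 0.6 kg, 100 mm across and 22 mm high, flat top (wider than its foot). Origin: centre of its underside, z up. At the start the roll stands at the centre of its top, with the cover over it.
- roll: Small round brown bread roll with a pale cross on top, rigid, 35 g, flat underside; 46 mm across at its widest (11 to 17 mm above its underside), 36 mm high. Origin: centre of its underside; z up. Round about z, so its yaw means nothing.
- cover: Clear plastic bell cover, open below, 90 g: 66 mm outside diameter, wall 3 mm, rounded in to a flat top 55 mm above its rim. On it a blue cylindrical knob, 22 mm in diameter, from 61 to 83 mm above the rim, on a 12 mm thick stem. Origin: centre of the open rim (lowest plane); z up. Take it by the knob; it must rise 45 mm to clear the roll.
- rest_blue: Fixed round white storage rest, 85 mm across, with a raised BLUE ring: the cover's own. Floor 4 mm above the worktop; ring 10 mm high over the worktop, 73 mm across inside, so the cover's rim drops in with 3.5 mm to spare all round. Origin: centre of its underside, z up. The two rests may have exchanged places.
- rest_orange: The same fixed rest with an ORANGE ring, for another cover; it stays empty.
- tongs: Small steel sprung tongs, 110 g, lying on their side so that the arms lie side by side and close horizontally. Origin: near the spring bow (rear), at the underside; x runs to the jaws, y to the left arm, z up. They span x = -19 to 185 mm and are 22 mm high. Arms are hinged at x = 0, y = +-10 mm and always move symmetrically.
- tongs_grip (a point): Where to take the tongs: midway between their two flat black grip panels, 86 mm ahead of the tongs' origin, 11 mm above the underside, near the centre of mass. Axes as the tongs'. Panels reach 26 mm either way in x; their outer faces here are 57 mm apart when free (62 mm at the front ends).
- tongs_jaw (a point): Midway between the two dark rubber jaws, at the bottom of their shallow V: 164 mm ahead of the tongs' origin (78 mm ahead of tongs_grip), 11 mm above the underside. The roll's axis should be here when the jaws close. Axes as the tongs'. Jaws run from x = 143 to 185 mm, inside gap 85 mm when free.
- tongs_left: The tongs' left (+y) arm; origin at its hinge. Squeezed to 49 mm over the panels, the jaws are about 65 mm apart; at about 40 mm the panels are parallel and the jaws touch the 46 mm roll.
- tongs_right: The tongs' right (-y) arm; origin at its hinge. The spring pushes each panel out with about 5 N when free, 8 N when closed on the roll: enough to carry the tongs held part open. 20 to 40 N of grip hold the roll.
- honey_jar: Bystander: glass honey jar with a grey lid, 71 mm across, 110 mm high. Origin: centre of its underside.
- mug: Bystander: white mug with a handle, 92 x 127 mm, 95 mm high. Origin: centre of its underside.
- lemon: Bystander: yellow lemon, 78 x 55 mm, 56 mm high. Origin: centre of its underside.
Mind the look-alikes: they are no part of the job. What is shaped like the cover but purple or red is not meant.

How it is judged:
On the way, in this order (a step that is already met when the one before it is completed fails the run):
1. the cover sits fully home and upright in the rest with the blue ring, let go, the roll still on the stand (horizontal distance between cover and rest_blue below 0.008 m and z of cover in the frame of rest_blue between 0 and 0.0075 m and angle between cover's own z axis and vertical below 0.08 rad and contact force between the arm and cover below 0.1 N and z of roll in the frame of stand below 0.03 m and horizontal distance between roll and stand below 0.045 m), for 0.2 s.
2. the tongs are picked up off the worktop by the gripper, the roll still on the stand (height (world z) of tongs above 0.02 m and contact force between the fingers and tongs above 1 N and z of roll in the frame of stand below 0.03 m), for 0.2 s.
At the end, for the whole second after the job is handed in: Gripper holds the tongs (>1 N), both tong arms press the roll (>0.5 N), arm not touching it; roll >80 mm above the stand's underside, >100 mm above the worktop, <0.05 m/s. Cover let go in the blue-ringed rest: within 8 mm of centre, rim <7.5 mm above its underside, tilt <0.08 rad. Stand upright (z of roll in the frame of stand above 0.08 m and height (world z) of roll above 0.1 m and contact force between each of tongs_left, tongs_right and roll above 0.5 N and contact force between the fingers and tongs above 1 N and contact force between the arm and roll below 0.1 N and height (world z) of tongs above 0.06 m and linear speed of roll below 0.05 m/s and horizontal distance between cover and rest_blue below 0.008 m and z of cover in the frame of rest_blue between 0 and 0.0075 m and angle between cover's own z axis and vertical below 0.08 rad and contact force between the arm and cover below 0.1 N and angle between stand's own z axis and vertical below 0.1 rad); the arm keeps its last pose, push and grip.
It fails at once if the roll is touched by the gripper or the arm instead of the tongs (contact force between the arm and roll above 0.5 N).
It fails at once if the stand is shoved more than 40 mm (distance of stand from where it was at the start of the episode above 0.04 m).
It fails at once if the honey jar is moved more than 30 mm (distance of honey_jar from where it was at the start of the episode above 0.03 m).
It fails at once if the mug is moved more than 30 mm (distance of mug from where it was at the start of the episode above 0.03 m).
It fails at once if the lemon is moved more than 30 mm (distance of lemon from where it was at the start of the episode above 0.03 m).
It also fails if it takes over 56 s, if anything falls off the work surface, if the arm or the gripper's body presses on something with over 40 N, if the wrist force passes 120 N, or if a joint passes its speed limit or range.

## Working session

There is one attempt and no reset: what is moved stays moved. The work goes in short steps, Python scripts to look and compute and a tool call to move; the robot and the scene stay as the last step left them, time stands still between calls to the robot, and variables do not carry over. Pictures are saved under pics/ and viewed, and the job is handed in when it is done.

Besides the shell and the picture viewer there is one more tool, called after "Request:" as name(argument=value, ...), one argument or row to a line, values as JSON. step_arm: Moves the arm, as the interface text tells. Its arguments: {"type":"object","properties":{"increments":{"type":"array","items":{"type":"array","items":{"type":"number"}}},"squeeze":{"type":"number"}},"required":["increments"]}

```bash
mkdir -p pics; ls; python3 - <<'E'
from station import r
import cv2,numpy as np
s=r.read_state()
print({k:np.round(v,3).tolist() for k,v in s.items()})
for n in ["scene","top"]:
    p=r.camera_params(n); print(n,{k:np.round(v,4).tolist() for k,v in p.items()})
    im,d=r.snapshot(n)
    cv2.imwrite(f"pics/{n}0.png",im); np.savez(f"{n}0.npz",im=im,d=d)
print(r.read_state()['time_s'])
E
```

```text
pics
{'time_s': 0.0, 'joint_positions': [1.026, 0.291, -0.154, 1.127, -0.0, 1.432], 'joint_vel': [0.001, -0.0, 0.0, -0.0, 0.001, -0.0], 'effort': [-0.001, -53.715, 33.137, 0.016, -0.0, -0.0], 'ee_pos': [0.207, 0.482, 0.231], 'tcp_rot': [0.202, 0.979, -0.001, -0.0], 'ft_force': [-0.832, -0.084, -1.171], 'moment': [0.058, 0.018, 0.064], 'grip_width': 0.085}
scene {'fx': 442.7632, 'fy': 442.7632, 'cx': 319.0099, 'cy': 195.7307, 'k1': -0.0736, 'R': [[0.7512, -0.66, -0.0089], [-0.4272, -0.4758, -0.7688], [0.5032, 0.5814, -0.6394]], 't': [-0.3107, 0.3543, 0.5238]}
top {'fx': 373.538, 'fy': 373.538, 'cx': 318.3827, 'cy': 197.4376, 'k1': -0.0902, 'R': [[0.0058, -0.9999, -0.0149], [-0.9954, -0.0043, -0.096], [0.096, 0.0154, -0.9953]], 't': [0.1331, 0.5513, 0.8622]}
0.1
```

View pics/scene0.png

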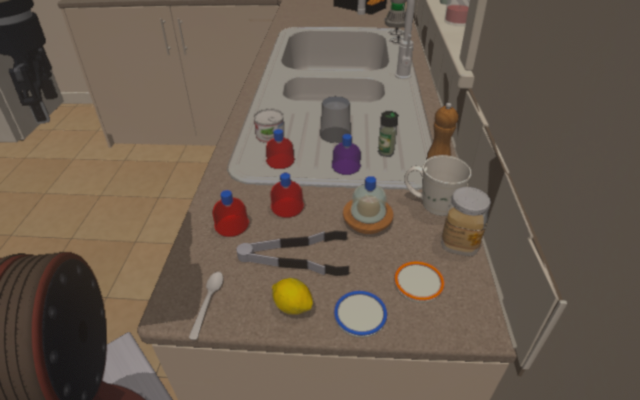

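View pics/top0.png

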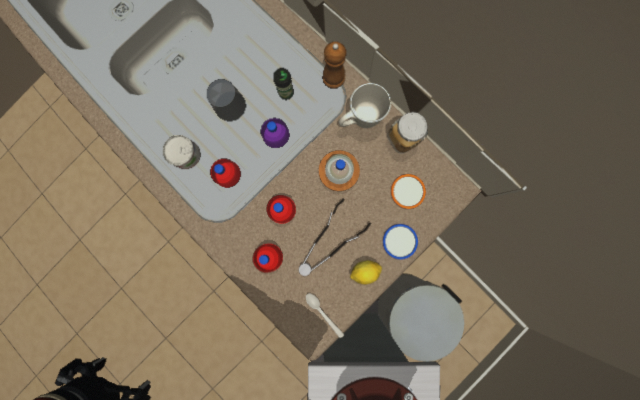

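```bash
cat > h.py <<'E'
import numpy as np,cv2
from station import r
def cam(n):
    p=r.camera_params(n); return {k:np.array(v) for k,v in p.items()}
def K(p): return np.array([[p['fx'],0,p['cx']],[0,p['fy'],p['cy']],[0,0,1.]])
def D(p): return np.array([float(p['k1']),0,0,0,0])
def proj(p,X):
    X=np.asarray(X,float).reshape(-1,3)
    return cv2.projectPoints(X,cv2.Rodrigues(p['R'])[0],p['t'],K(p),D(p))[0].reshape(-1,2)
def rays(p,uv):
    uv=np.asarray(uv,float).reshape(-1,1,2)
    n=cv2.undistortPoints(uv,K(p),D(p),None,None,None) if False else cv2.undistortPointsIter(uv,K(p),D(p),None,None,(3,50,1e-10))
    return np.c_[n.reshape(-1,2),np.ones(len(uv))]
def onplane(p,uv,z):
    d=rays(p,uv)@p['R']; c=-p['R'].T@p['t']
    return c+d*((z-c[2])/d[:,2])[:,None]
def depthpts(p,uv,dep):
    return (rays(p,uv)*np.asarray(dep)[:,None]-p['t'])@p['R']
E
python3 - <<'E'
import numpy as np,cv2
from h import *
a=np.load('top0.npz')['im'];b=np.load('scene0.npz')['im']
cv2.imwrite('pics/t1.png',cv2.resize(a[130:290,230:440],None,fx=3.6,fy=3.6,interpolation=cv2.INTER_CUBIC))
cv2.imwrite('pics/s1.png',cv2.resize(b[150:340,220:500],None,fx=2.8,fy=2.8,interpolation=cv2.INTER_CUBIC))
p=cam('top')
for nm,uv,z in [('knob',(340,165),.105),('stand',(339,170),.022),('blue',(400.5,241),.01),('orange',(408,191),.01),('bow',(305,270),.02),('jawL',(341,202),.02),('jawR',(368,225),.02),('lemon',(365,272),.03)]:
    print(nm,onplane(p,[uv],z).round(3))
E
```

```text
knob [[0.615 0.088 0.105]]
stand [[0.618 0.087 0.022]]
blue [[ 0.448 -0.062  0.01 ]]
orange [[ 0.569 -0.082  0.01 ]]
bow [[0.379 0.167 0.02 ]]
jawL [[0.541 0.082 0.02 ]]
jawR [[0.486 0.017 0.02 ]]
lemon [[0.376 0.026 0.03 ]]
```

View pics/t1.png

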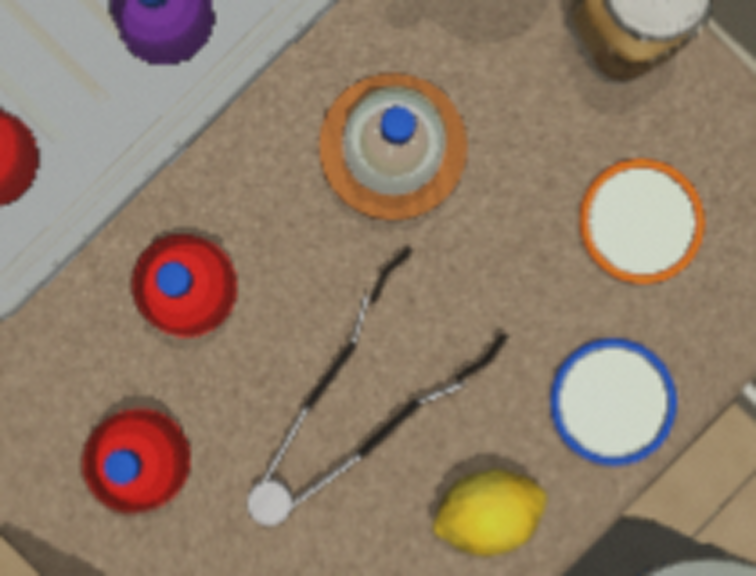

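View pics/s1.png

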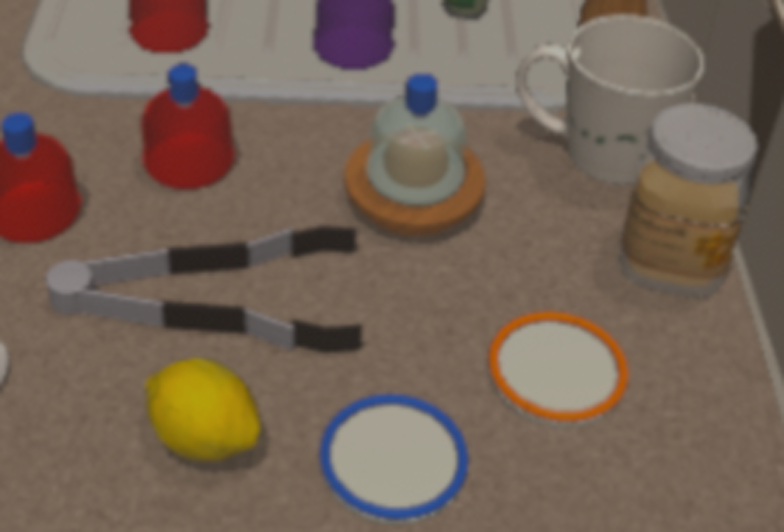

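```bash
cat > m.py <<'E'
import numpy as np,cv2
from h import *
from scipy.optimize import least_squares
def load(tag):
    return {n:(cam(n),)+tuple(np.load(f'{n}{tag}.npz')[k] for k in('im','d')) for n in('top','scene')}
def hsv(im): return cv2.cvtColor(im,cv2.COLOR_BGR2HSV)
def comps(mask,amin=8):
    n,l,st,c=cv2.connectedComponentsWithStats(mask.astype(np.uint8))
    return [(st[i,4],c[i],l==i,st[i]) for i in range(1,n) if st[i,4]>=amin]
def cyl(x,y,z0,z1,rad):
    a=np.linspace(0,2*np.pi,48,endpoint=False)
    c=np.c_[x+rad*np.cos(a),y+rad*np.sin(a)]
    return np.r_[np.c_[c,np.full(48,z0)],np.c_[c,np.full(48,z1)]]
def hullcent(p,X):
    h=cv2.convexHull(proj(p,X).astype(np.float32)); m=cv2.moments(h); return np.array([m['m10']/m['m00'],m['m01']/m['m00']])
def fitcyl(p,uv,x0,z0,z1,rad):
    s=least_squares(lambda q:hullcent(p,cyl(q[0],q[1],z0,z1,rad))-uv,x0,diff_step=1e-4); return s.x
E
python3 - <<'E'
from m import *
S=load('0')
for n in S:
    p,im,d=S[n]; H=hsv(im)
    blue=(H[...,0]>100)&(H[...,0]<125)&(H[...,1]>130)&(H[...,2]>60)
    org=(H[...,0]<18)&(H[...,0]>4)&(H[...,1]>150)&(H[...,2]>120)
    dark=(im.max(2)<60)
    for nm,m in(('blue',blue),('org',org),('dark',dark)):
        for a,c,l,st in comps(m,15):
            X=onplane(p,[c],.011)[0]
            if .3<X[0]<.8 and abs(X[1])<.3: print(n,nm,a,c.round(1),st[:4],X.round(3))
E
```

```text
top blue 83 [271.3 125.9] [267 121  10  11] [0.731 0.254 0.011]
top blue 68 [340.1 164. ] [336 160   9   9] [0.635 0.084 0.011]
top blue 62 [277.8 207. ] [274 203   9   9] [0.528 0.234 0.011]
top blue 182 [399.6 241.5] [383 224  35  35] [ 0.447 -0.06   0.011]
top blue 57 [263.4 259.1] [259 255   9   9] [0.403 0.267 0.011]
top org 521 [338.3 172.7] [319 151  40  40] [0.613 0.088 0.011]
top org 233 [408.2 191. ] [391 174  35  35] [ 0.569 -0.083  0.011]
top dark 29 [363.5 229.3] [357 223  13  13] [0.476 0.027 0.011]
top dark 29 [320.9 234.1] [315 226  13  17] [0.464 0.13  0.011]
top dark 45 [337.6 248.2] [330 241  16  15] [0.43  0.089 0.011]
top dark 71 [451.3 293. ] [442 285  19  18] [ 0.323 -0.184  0.011]
scene blue 86 [284.8 178.8] [281 173   8  13] [0.571 0.293 0.011]
scene blue 105 [370.  182.8] [366 177   9  13] [0.7   0.158 0.011]
scene blue 333 [361.3 313. ] [335 291  52  44] [ 0.445 -0.066  0.011]
scene org 384 [367.3 219.2] [344 202  48  28] [0.611 0.081 0.011]
scene org 401 [419.3 280. ] [395 261  49  39] [ 0.567 -0.085  0.011]
scene dark 164 [334.8 235.6] [324 232  23   9] [0.533 0.09  0.011]
scene dark 222 [294.2 242. ] [280 238  29   9] [0.465 0.128 0.011]
scene dark 232 [292.6 263. ] [278 258  30  11] [0.43  0.09  0.011]
scene dark 179 [336.3 270.2] [325 265  24  10] [0.477 0.026 0.011]
scene dark 43 [517.2 365.8] [515 359   6  14] [ 0.548 -0.285  0.011]
```

```bash
python3 - <<'E'
from m import *
S=load('0')
def dilhull(mask):
    c=np.argwhere(mask)[:,::-1].astype(np.float32); h=cv2.convexHull(c); m=cv2.moments(h); return np.array([m['m10'],m['m01']])/m['m00']
def wc(p,im,win,nm):pass
res={}
for n in S:
    p,im,d=S[n]; H=hsv(im)
    blue=(H[...,0]>100)&(H[...,0]<125)&(H[...,1]>110)&(H[...,2]>50)
    org=(H[...,0]<18)&(H[...,0]>4)&(H[...,1]>140)&(H[...,2]>100)
    red=((H[...,0]<5)|(H[...,0]>172))&(H[...,1]>150)
    yel=(H[...,0]>22)&(H[...,0]<32)&(H[...,1]>180)
    dark=(im.max(2)<70)
    for a,c,l,st in comps(blue,30):
        if a>150:
            print(n,'rest_blue',fitcyl(p,dilhull(l),[.45,-.06],.008,.01,.0405).round(4), st[2:4])
        else:
            X=onplane(p,[c],.095)[0]
            z=.083
            print(n,'knob?',a,fitcyl(p,dilhull(l),X[:2],z,z+.022,.011).round(4),'if z0=61:',fitcyl(p,dilhull(l),X[:2],.061,.083,.011).round(3))
    for a,c,l,st in comps(org,200):
        X=onplane(p,[c],.02)[0]
        if .5<X[0]<.7: print(n,'org',a,fitcyl(p,dilhull(l),X[:2],.012,.022,.05).round(4))
    for nm,m in(('red',red),('yel',yel)):
      for a,c,l,st in comps(m,80):
        print(n,nm,onplane(p,[c],.028).round(3))
    dk=[onplane(p,[c],.014)[0][:2] for a,c,l,st in comps(dark,15) if .4<onplane(p,[c],.014)[0][0]<.56 and -.1<onplane(p,[c],.014)[0][1]<.15 ]
    print(n,'dark',np.round(dk,4).tolist())
E
```

```text
top knob? 86 [0.7059 0.2418] if z0=61: [0.712 0.245]
top knob? 70 [0.6186 0.0872] if z0=61: [0.623 0.086]
top knob? 69 [0.6081 0.359 ] if z0=61: [0.612 0.365]
top knob? 65 [0.5223 0.2239] if z0=61: [0.524 0.227]
top rest_blue [ 0.4477 -0.0612] [35 35]
top knob? 62 [0.4088 0.2536] if z0=61: [0.407 0.257]
top org 568 [0.6178 0.0871]
top org 255 [ 0.5685 -0.0801]
top red [[0.608 0.359 0.028]]
top red [[0.522 0.224 0.028]]
top red [[0.408 0.254 0.028]]
top yel [[0.373 0.023 0.028]]
top dark [[0.5345, 0.0886], [0.476, 0.0265], [0.4646, 0.1289], [0.4296, 0.0905]]
scene knob? 77 [0.5948 0.3399] if z0=61: [0.615 0.369]
scene knob? 92 [0.6902 0.2247] if z0=61: [0.715 0.249]
scene knob? 96 [0.5079 0.2033] if z0=61: [0.525 0.227]
scene knob? 111 [0.6192 0.0876] if z0=61: [0.641 0.106]
scene knob? 113 [0.3956 0.2335] if z0=61: [0.407 0.258]
scene rest_blue [ 0.4469 -0.0624] [52 44]
scene org 491 [0.6168 0.0856]
scene org 426 [ 0.5635 -0.0861]
scene red [[0.607 0.358 0.028]]
scene red [[0.517 0.217 0.028]]
scene red [[0.403 0.247 0.028]]
scene yel [[0.376 0.023 0.028]]
scene dark [[0.5306, 0.0876], [0.4628, 0.1262], [0.4281, 0.0873], [0.4746, 0.0238]]
```

```bash
cat > go.py <<'E'
import sys,numpy as np
from scipy.spatial.transform import Rotation as Rn
from station import r
def plan(x,y,z,ang):
    s=r.read_state(); p=np.array(s['ee_pos']); R=Rn.from_quat(s['tcp_rot'])
    a=np.radians(ang); Y=np.array([np.cos(a),np.sin(a),0]); Z=np.array([0,0,-1.]); X=np.cross(Y,Z)
    T=Rn.from_matrix(np.c_[X,Y,Z])
    rv=np.degrees((R.inv()*T).as_rotvec()); sh=R.inv().apply(np.array([x,y,z])-p)
    cy=R.as_matrix()[:,1]
    print('t %.2f pos %s yang %.2f zax %s w %.4f F %s'%(s['time_s'],np.round(p,4),np.degrees(np.arctan2(cy[1],cy[0])),np.round(R.as_matrix()[:,2],4),s['grip_width'],np.round(s['ft_force'],2)))
    print('q',np.round(s['joint_positions'],3),'rv',rv.round(2).tolist(),'sh',sh.round(4).tolist(),'dist %.3f'%np.linalg.norm(sh))
if __name__=='__main__': plan(*map(float,sys.argv[1:]))
E
python3 go.py .619 .0875 .20 48.4
```

```text
t 0.10 pos [0.207  0.4821 0.2308] yang 66.75 zax [-6.e-04 -1.e-03 -1.e+00] w 0.0855 F [-0.63 -0.54 -0.17]
q [ 1.026  0.291 -0.154  1.127 -0.     1.432] rv [-0.06, 0.0, 18.35] sh [-0.5343, -0.1999, 0.031] dist 0.571
```

Request:
step_arm(
  increments=[
    [0,0,3.67,-0.037,-0.014,0.002,0.085],
    [0,0,7.34,-0.075,-0.028,0.004,0.085],
    [0,0,11,-0.112,-0.042,0.006,0.085],
    [0,0,14.7,-0.15,-0.056,0.009,0.085],
    [0,0,18.35,-0.187,-0.07,0.011,0.085],
  ],
)

```text
time_s: 0.52
ee_pos: [0.352, 0.3423, 0.2195]
tcp_rot: [0.356, 0.934, -0.001, -0.0]
ft_force: [1.2, 1.5, 0.7]
grip_width: 0.085
```

```bash
python3 go.py .619 .0875 .20 48.4
```

```text
t 0.52 pos [0.352  0.3423 0.2195] yang 48.25 zax [-9.0e-04 -1.3e-03 -1.0e+00] w 0.0850 F [1.21 1.5  0.71]
q [ 6.230e-01  2.350e-01 -2.610e-01  1.076e+00 -1.000e-03  1.351e+00] rv [-0.09, 0.01, -0.15] sh [-0.3688, -0.0123, 0.0196] dist 0.370
```

Request:
step_arm(
  increments=[
    [0,0,0,-0.04,-0.001,0.002,0.085],
    [0,0,0,-0.08,-0.003,0.004,0.085],
    [0,0,0,-0.12,-0.004,0.006,0.085],
    [0,0,0,-0.16,-0.005,0.008,0.085],
    [0,0,0,-0.2,-0.007,0.011,0.085],
  ],
)

```text
time_s: 0.93
ee_pos: [0.4977, 0.2022, 0.2083]
tcp_rot: [0.356, 0.934, -0.001, -0.0]
ft_force: [0.5, 1.4, 0.0]
grip_width: 0.0849
```

```bash
python3 go.py .619 .0875 .17 48.4
```

```text
t 0.93 pos [0.4977 0.2022 0.2083] yang 48.24 zax [-0.001  -0.0012 -1.    ] w 0.0849 F [0.52 1.37 0.04]
q [ 2.500e-01  3.290e-01 -1.610e-01  1.082e+00 -1.000e-03  9.790e-01] rv [-0.09, 0.0, -0.16] sh [-0.1669, -0.0047, 0.0384] dist 0.171
```

Request:
step_arm(
  increments=[
    [0,0,0,-0.04,-0.001,0.0,0.085],
    [0,0,0,-0.08,-0.002,0.005,0.085],
    [0,0,0,-0.12,-0.003,0.015,0.085],
    [0,0,0,-0.15,-0.004,0.028,0.085],
    [0,0,0,-0.167,-0.0047,0.038,0.085],
  ],
)

```text
time_s: 1.35
ee_pos: [0.6211, 0.0844, 0.1689]
tcp_rot: [0.358, 0.934, -0.001, -0.0]
ft_force: [-0.4, 0.5, -0.2]
grip_width: 0.0851
```

```bash
python3 go.py .619 .0875 .082 48.4
```

```text
t 1.35 pos [0.6211 0.0844 0.1689] yang 48.10 zax [-0.0011 -0.0018 -1.    ] w 0.0851 F [-0.4   0.54 -0.2 ]
q [ 0.019  0.522  0.036  1.085 -0.002  0.751] rv [-0.12, 0.02, -0.3] sh [0.0037, 0.0011, 0.0869] dist 0.087
```

Request:
step_arm(
  increments=[
    [0,0,0,0.0037,0.001,0.012,0.085],
    [0,0,0,0.0037,0.001,0.03,0.085],
    [0,0,0,0.0037,0.001,0.052,0.085],
    [0,0,0,0.0037,0.001,0.072,0.085],
    [0,0,0,0.0037,0.001,0.086,0.085],
  ],
)

```text
time_s: 1.77
ee_pos: [0.6177, 0.0873, 0.0805]
tcp_rot: [0.358, 0.934, -0.002, -0.001]
ft_force: [0.7, 0.1, -0.8]
grip_width: 0.085
```

```bash
python3 - <<'E'
from h import *
im,d=r.snapshot('scene'); cv2.imwrite('pics/s2.png',cv2.resize(im[90:270,290:470],None,fx=3.3,fy=3.3,interpolation=cv2.INTER_CUBIC))
E
python3 go.py .619 .0875 .082 48.4
```

```text
t 1.82 pos [0.6163 0.0873 0.0782] yang 48.08 zax [-0.007  -0.0019 -1.    ] w 0.0851 F [-2.42  0.09 -2.13]
q [ 0.024  0.595 -0.093  0.89  -0.002  0.756] rv [-0.35, -0.23, -0.32] sh [-0.0018, 0.0019, -0.0038] dist 0.005
```

View pics/s2.png

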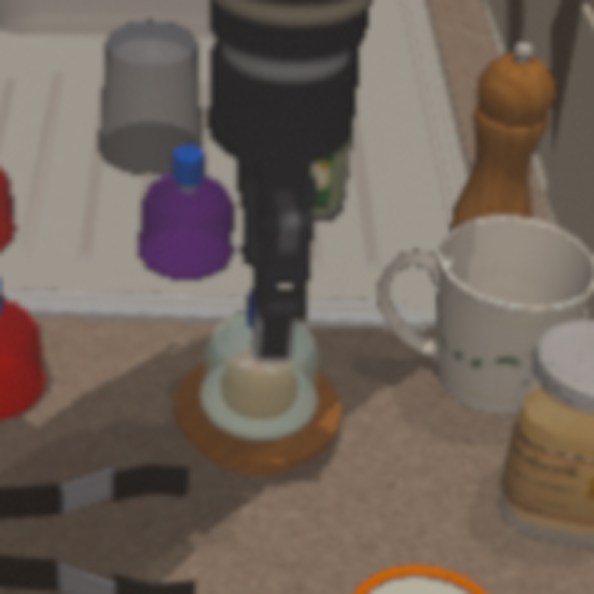

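Request:
step_arm(
  increments=[
    [0,0,0,-0.0018,0.0005,-0.003,0.085],
    [-0.35,-0.23,-0.3,-0.0018,0.0005,-0.0038,0.06],
    [-0.35,-0.23,-0.3,-0.0018,0.0005,-0.0038,0.04],
    [-0.35,-0.23,-0.3,-0.0018,0.0005,-0.0038,0.03],
    [-0.35,-0.23,-0.3,-0.0018,0.0005,-0.0038,0.026],
  ],
  squeeze=30,
)

```text
time_s: 2.23
ee_pos: [0.6186, 0.0865, 0.0831]
tcp_rot: [0.355, 0.935, 0.0, 0.001]
ft_force: [0.0, 0.6, 0.1]
grip_width: 0.0383
```

```bash
python3 go.py .619 .0875 .082 48.4
```

```text
t 2.23 pos [0.6186 0.0865 0.0831] yang 48.38 zax [ 1.7e-03  1.0e-04 -1.0e+00] w 0.0383 F [0.   0.58 0.12]
q [ 0.022  0.587 -0.093  0.889  0.     0.748] rv [0.07, 0.07, -0.02] sh [0.0004, 0.001, 0.0011] dist 0.002
```

Request:
step_arm(
  increments=[
    [0,0,0,0.0004,0.0008,0.001,0.03],
    [0,0,0,0.0004,0.0008,0.001,0.024],
    [0,0,0,0.0004,0.0008,0.001,0.015],
    [0,0,0,0.0004,0.0008,0.001,0.015],
    [0,0,0,0.0004,0.0008,0.001,0.015],
  ],
  squeeze=30,
)

```text
time_s: 2.65
ee_pos: [0.6191, 0.0874, 0.0824]
tcp_rot: [0.355, 0.935, 0.0, 0.001]
ft_force: [-0.3, -0.6, 4.2]
grip_width: 0.021
```

```bash
python3 go.py .619 .0875 .145 48.4
```

```text
t 2.65 pos [0.6191 0.0874 0.0824] yang 48.38 zax [ 0.0023  0.     -1.    ] w 0.0210 F [-0.32 -0.62  4.25]
q [ 0.023  0.588 -0.093  0.887 -0.     0.75 ] rv [0.09, 0.1, -0.02] sh [0.0001, 0.0001, -0.0626] dist 0.063
```

Request:
step_arm(
  increments=[
    [0,0,0,0,0,-0.006,0.015],
    [0,0,0,0,0,-0.018,0.015],
    [0,0,0,0,0,-0.034,0.015],
    [0,0,0,0,0,-0.052,0.015],
    [0,0,0,0,0,-0.072,0.015],
  ],
)

```text
time_s: 3.07
ee_pos: [0.6183, 0.0874, 0.1548]
tcp_rot: [0.355, 0.935, 0.0, 0.0]
ft_force: [-0.2, -0.0, -0.9]
grip_width: 0.0207
```

```bash
python3 - <<'E'
from h import *
im,d=r.snapshot('scene'); cv2.imwrite('pics/s3.png',cv2.resize(im[90:270,290:470],None,fx=3.3,fy=3.3,interpolation=cv2.INTER_CUBIC))
E
python3 go.py .4475 -.0618 .15 48.4
```

```text
t 3.12 pos [0.6205 0.0875 0.1593] yang 48.39 zax [ 6.7e-03  2.0e-04 -1.0e+00] w 0.0208 F [1.81 0.14 2.66]
q [0.023 0.522 0.009 1.051 0.    0.75 ] rv [0.26, 0.28, -0.01] sh [0.0303, -0.2265, 0.0081] dist 0.229
```

View pics/s3.png

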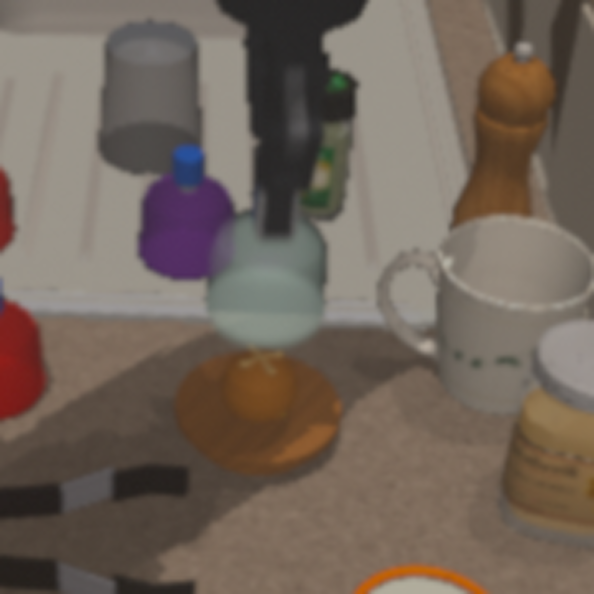

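Request:
step_arm(
  increments=[
    [0,0,0,0.003,-0.022,0.001,0.015],
    [0.2,0.2,0,0.008,-0.06,0.003,0.015],
    [0.26,0.28,0,0.013,-0.1,0.005,0.015],
    [0.26,0.28,0,0.019,-0.14,0.007,0.015],
    [0.26,0.28,0,0.024,-0.178,0.008,0.015],
  ],
)

```text
time_s: 3.53
ee_pos: [0.4824, -0.0304, 0.1502]
tcp_rot: [0.355, 0.935, -0.0, -0.0]
ft_force: [0.1, -1.7, -0.0]
grip_width: 0.0209
```

```bash
python3 go.py .4475 -.0618 .11 48.4
```

```text
t 3.53 pos [ 0.4824 -0.0304  0.1502] yang 48.42 zax [-6.e-04  0.e+00 -1.e+00] w 0.0209 F [ 0.05 -1.67 -0.02]
q [-0.214  0.278 -0.398  0.895 -0.     0.511] rv [-0.02, -0.02, 0.02] sh [0.0052, -0.0466, 0.0402] dist 0.062
```

Request:
step_arm(
  increments=[
    [0,0,0,0.002,-0.025,0.005,0.015],
    [0,0,0,0.005,-0.042,0.015,0.015],
    [0,0,0,0.005,-0.0466,0.028,0.015],
    [0,0,0,0.005,-0.0466,0.038,0.015],
    [0,0,0,0.005,-0.0466,0.04,0.015],
  ],
)

```text
time_s: 3.95
ee_pos: [0.4465, -0.062, 0.1092]
tcp_rot: [0.355, 0.935, -0.0, -0.001]
ft_force: [0.5, 0.5, -1.6]
grip_width: 0.0209
```

```bash
python3 - <<'E'
from m import *
for n in('scene','top'):
    im,d=r.snapshot(n); np.savez(f'{n}1.npz',im=im,d=d)
    p=cam(n); u,v=proj(p,[[.447,-.062,.05]])[0].astype(int)
    cv2.imwrite(f'pics/{n}4.png',cv2.resize(im[v-80:v+60,u-80:u+80],None,fx=3.6,fy=3.6,interpolation=cv2.INTER_CUBIC)); print(u-80,v-80)
E
python3 go.py .4475 -.0618 .064 48.4
```

```text
281 215
323 161
t 4.05 pos [ 0.4475 -0.0618  0.1101] yang 48.41 zax [-1.3e-03  2.0e-04 -1.0e+00] w 0.0209 F [ 0.11  0.04 -0.47]
q [-0.299  0.269 -0.534  0.769 -0.     0.427] rv [-0.04, -0.07, 0.01] sh [-0.0001, 0.0001, 0.0461] dist 0.046
```

View pics/scene4.png

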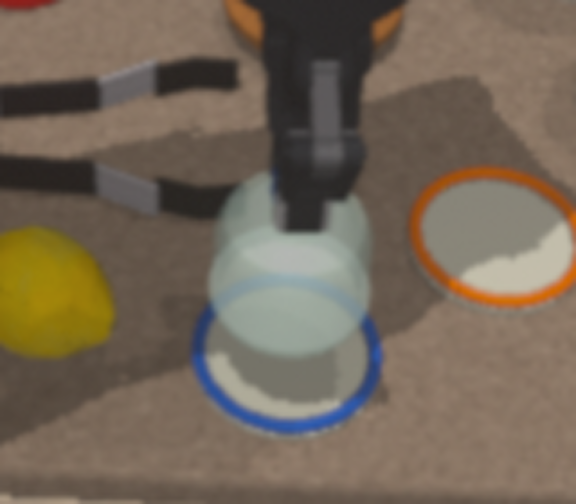

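View pics/top4.png

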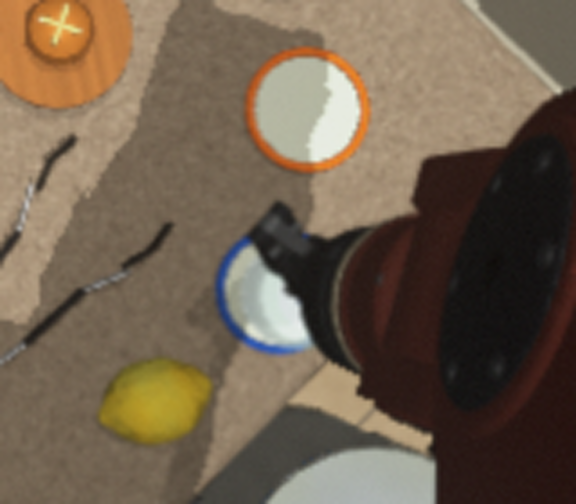

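```bash
python3 - <<'E'
from m import *
p=cam('scene')
for X in (cyl(.4475,-.0618,.0497,.0497,.033),cyl(.4475,-.0618,.0,.01,.0425)):
    u=proj(p,X); print(u.min(0).round(1),u.max(0).round(1))
E
```

```text
[340.2 279. ] [383.  313.4]
[333.7 289.8] [386.8 337.5]
```

Request:
step_arm(
  increments=[
    [0,0,0,0,0,0.01,0.015],
    [0,0,0,0,0,0.023,0.015],
    [0,0,0,0,0,0.033,0.015],
    [0,0,0,0,0,0.039,0.015],
    [0,0,0,0,0,0.041,0.015],
  ],
)

```text
time_s: 4.47
ee_pos: [0.4474, -0.0615, 0.0688]
tcp_rot: [0.355, 0.935, -0.0, -0.001]
ft_force: [-0.7, 0.9, -0.9]
grip_width: 0.021
```

```bash
python3 go.py .4475 -.0618 .0640 48.4
```

```text
t 4.47 pos [ 0.4474 -0.0615  0.0688] yang 48.45 zax [-1.9e-03  5.0e-04 -1.0e+00] w 0.0210 F [-0.75  0.86 -0.94]
q [-0.299  0.327 -0.587  0.66  -0.     0.427] rv [-0.05, -0.1, 0.05] sh [-0.0002, -0.0001, 0.0048] dist 0.005
```

Request:
step_arm(
  increments=[
    [0,0,0,0,0,0.001,0.015],
    [0,0,0,0,0,0.002,0.015],
    [0,0,0,0,0,0.003,0.015],
    [0,0,0,0,0,0.004,0.015],
    [0,0,0,0,0,0.0048,0.015],
  ],
)

```text
time_s: 4.88
ee_pos: [0.4476, -0.0617, 0.0644]
tcp_rot: [0.355, 0.935, -0.0, -0.001]
ft_force: [-4.6, -2.1, 15.1]
grip_width: 0.0207
```

```bash
python3 go.py .4475 -.0618 .0640 48.4
```

```text
t 4.88 pos [ 0.4476 -0.0617  0.0644] yang 48.44 zax [-0.0014  0.     -1.    ] w 0.0207 F [-4.57 -2.1  15.07]
q [-0.299  0.333 -0.592  0.647 -0.     0.427] rv [-0.05, -0.06, 0.04] sh [0.0, -0.0001, 0.0004] dist 0.000
```

Request:
step_arm(
  increments=[
    [0,0,0,0,0,-0.0003,0.021],
    [0,0,0,0,0,-0.0005,0.026],
    [0,0,0,0,0,-0.0005,0.035],
    [0,0,0,0,0,-0.0005,0.05],
    [0,0,0,0,0,-0.0005,0.07],
  ],
)

```text
time_s: 5.3
ee_pos: [0.4476, -0.0617, 0.0649]
tcp_rot: [0.355, 0.935, -0.0, -0.001]
ft_force: [0.6, 0.0, -0.8]
grip_width: 0.0578
```

Request:
step_arm(
  increments=[
    [0,0,0,0,0,-0.004,0.08],
    [0,0,0,0,0,-0.02,0.08],
    [0,0,0,0,0,-0.045,0.08],
    [0,0,0,0,0,-0.07,0.08],
    [0,0,0,0,0,-0.085,0.08],
  ],
)

```text
time_s: 5.72
ee_pos: [0.4485, -0.0619, 0.1523]
tcp_rot: [0.355, 0.935, -0.0, 0.0]
ft_force: [0.4, 0.3, 1.0]
grip_width: 0.0803
```

```bash
python3 go.py .4475 .109 .13 48.4
```

```text
t 5.72 pos [ 0.4485 -0.0619  0.1523] yang 48.45 zax [ 7.e-04 -6.e-04 -1.e+00] w 0.0803 F [0.41 0.28 1.03]
q [-0.299  0.22  -0.471  0.879 -0.     0.427] rv [0.0, 0.05, 0.05] sh [0.1141, 0.1272, 0.0222] dist 0.172
```

Request:
step_arm(
  increments=[
    [0,0,0,0.02,0.022,0,0.08],
    [0,0,0,0.046,0.051,0,0.08],
    [0,0,0,0.072,0.08,0,0.08],
    [0,0,0,0.098,0.109,0,0.08],
    [0,0,0,0.114,0.127,0,0.08],
  ],
)

```text
time_s: 6.13
ee_pos: [0.447, 0.1117, 0.1527]
tcp_rot: [0.354, 0.935, 0.0, 0.0]
ft_force: [0.8, -0.5, 0.2]
grip_width: 0.0801
```

```bash
python3 - <<'E'
from m import *
for n in('scene','top'):
    im,d=r.snapshot(n); np.savez(f'{n}2.npz',im=im,d=d)
    cv2.imwrite(f'pics/{n}5.png',cv2.resize(im[130:340,220:460],None,fx=2.8,fy=2.8,interpolation=cv2.INTER_CUBIC))
E
python3 go.py .4475 .109 .05 48.4
```

```text
t 6.23 pos [0.4471 0.1119 0.1525] yang 48.69 zax [ 1.e-03  3.e-04 -1.e+00] w 0.0801 F [ 0.63 -1.09 -0.46]
q [ 0.086  0.234 -0.452  0.884  0.     0.807] rv [0.05, 0.03, 0.29] sh [-0.0021, -0.002, 0.1025] dist 0.103
```

View pics/scene5.png

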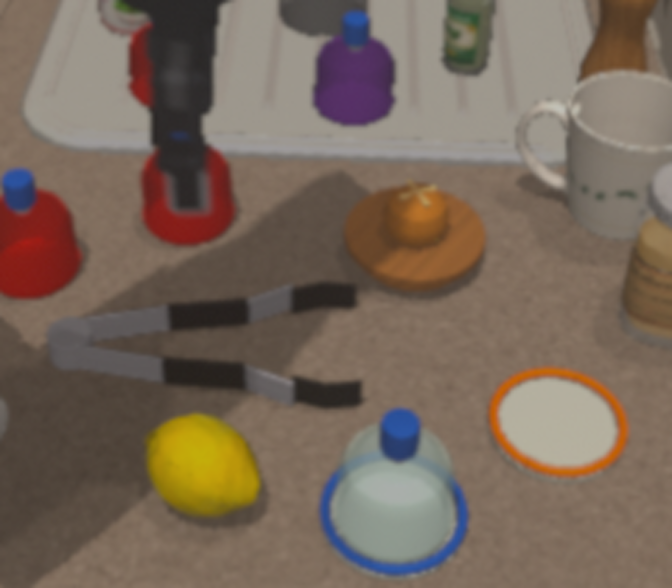

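View pics/top5.png

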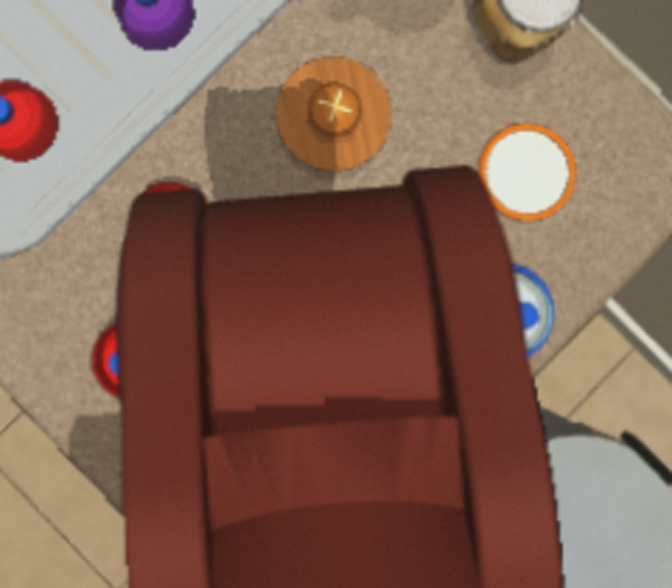

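```bash
python3 - <<'E'
from m import *
im=np.load('scene2.npz')['im'];p=cam('scene');H=hsv(im)
blue=(H[...,0]>100)&(H[...,0]<125)&(H[...,1]>130)&(H[...,2]>60)
for a,c,l,st in comps(blue,30):
    if 140<c[1]+0 and abs(c[0]-363)<12: print(a,c,st[:4])
u=proj(p,cyl(.4473,-.0618,.065,.087,.011)); print(u.min(0),u.max(0),hullcent(p,cyl(.4473,-.0618,.065,.087,.011)))
E
```

```text
179 [362.32402235 284.37988827] [357 276  12  18]
234 [361.0042735  322.22649573] [335 300  52  35]
[354.77719347 274.43234138] [370.22627337 295.24106046] [362.43066896 284.79203368]
```

Request:
step_arm(
  increments=[
    [0,0,0,-0.002,-0.002,0.015,0.08],
    [0,0,0,-0.002,-0.002,0.038,0.08],
    [0,0,0,-0.002,-0.002,0.065,0.08],
    [0,0,0,-0.002,-0.002,0.09,0.08],
    [0,0,0,-0.002,-0.002,0.104,0.08],
  ],
)

```text
time_s: 6.65
ee_pos: [0.4462, 0.1083, 0.0465]
tcp_rot: [0.353, 0.936, -0.0, -0.001]
ft_force: [-1.1, 0.0, -0.1]
grip_width: 0.0802
```

```bash
python3 - <<'E'
from m import *
im,d=r.snapshot('scene'); np.savez(f'scene3.npz',im=im,d=d)
cv2.imwrite(f'pics/scene6.png',cv2.resize(im[180:310,220:400],None,fx=4,fy=4,interpolation=cv2.INTER_CUBIC))
E
python3 go.py .4475 .109 .001 48.4
```

```text
t 6.70 pos [0.4451 0.1081 0.0451] yang 48.65 zax [-3.7e-03 -3.0e-04 -1.0e+00] w 0.0799 F [-2.2  -0.98 -2.05]
q [ 0.078  0.374 -0.595  0.605 -0.     0.8  ] rv [-0.16, -0.15, 0.25] sh [-0.0013, 0.0024, 0.0441] dist 0.044
```

View pics/scene6.png

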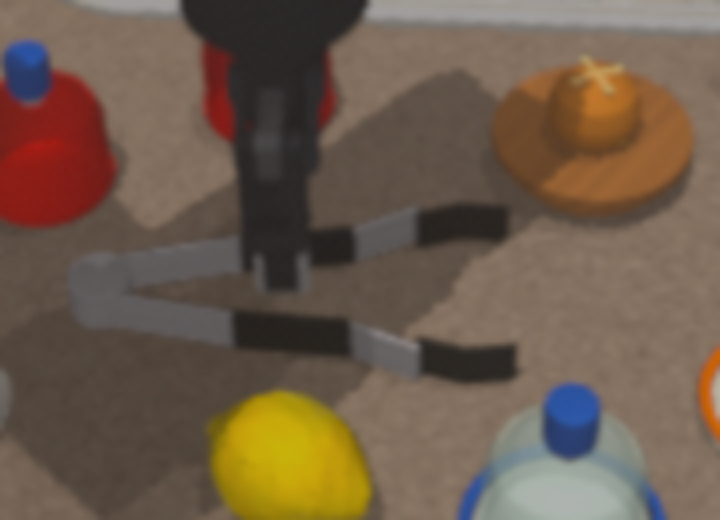

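Request:
step_arm(
  increments=[
    [0,0,0.2,-0.0013,0.0015,0.01,0.08],
    [-0.16,-0.15,0.25,-0.0013,0.002,0.024,0.08],
    [-0.16,-0.15,0.25,-0.0013,0.0024,0.035,0.08],
    [-0.16,-0.15,0.25,-0.0013,0.0024,0.04,0.075],
    [-0.16,-0.15,0.25,-0.0013,0.0024,0.042,0.07],
  ],
  squeeze=25,
)

```text
time_s: 7.12
ee_pos: [0.4474, 0.1086, 0.003]
tcp_rot: [0.355, 0.935, -0.0, -0.0]
ft_force: [-1.2, -0.6, -0.3]
grip_width: 0.0699
```

```bash
python3 go.py .4475 .109 .0025 48.4;  python3 - <<'E'
from m import *
im,d=r.snapshot('scene')
cv2.imwrite(f'pics/scene7.png',cv2.resize(im[180:310,220:400],None,fx=4,fy=4,interpolation=cv2.INTER_CUBIC))
E
```

```text
t 7.12 pos [0.4474 0.1086 0.003 ] yang 48.37 zax [-7.e-04 -2.e-04 -1.e+00] w 0.0699 F [-1.22 -0.65 -0.34]
q [ 0.079  0.446 -0.633  0.493 -0.     0.806] rv [-0.03, -0.02, -0.03] sh [0.0002, 0.0004, 0.0005] dist 0.001
```

View pics/scene7.png

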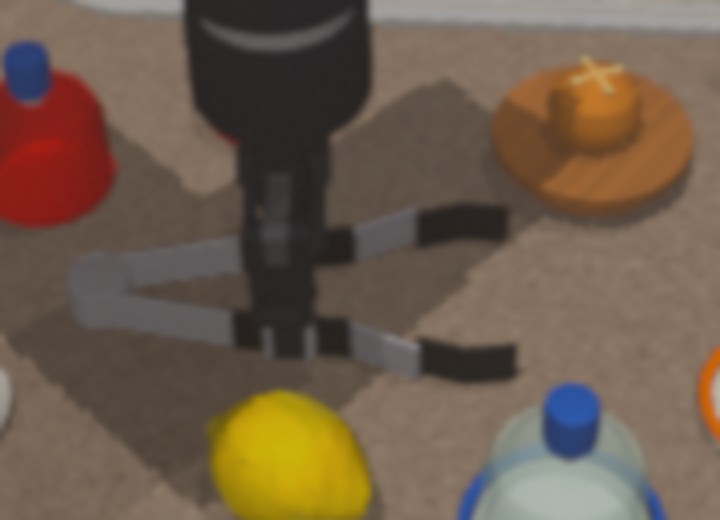

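Request:
step_arm(
  increments=[
    [0,0,0,0,0.0004,0.0005,0.065],
    [0,0,0,0,0.0004,0.001,0.06],
    [0,0,0,0,0.0004,0.0015,0.056],
    [0,0,0,0,0.0004,0.0015,0.052],
    [0,0,0,0,0.0004,0.0015,0.048],
  ],
  squeeze=25,
)

```text
time_s: 7.58
ee_pos: [0.4491, 0.1091, 0.0028]
tcp_rot: [0.355, 0.935, 0.0, 0.001]
ft_force: [-0.8, 1.0, 10.0]
grip_width: 0.0484
```

Request:
step_arm(
  increments=[
    [0,0,0,0,0,0,0.048],
    [0,0,0,0,0,-0.002,0.048],
    [0,0,0,0,0,-0.005,0.048],
    [0,0,0,0,0,-0.012,0.048],
    [0,0,0,0,0,-0.02,0.048],
  ],
)

```text
time_s: 8.0
ee_pos: [0.4486, 0.1091, 0.0232]
tcp_rot: [0.355, 0.935, 0.0, 0.001]
ft_force: [0.9, -0.3, -0.4]
grip_width: 0.0482
```

```bash
python3 go.py .4475 .109 .12 48.4;  python3 - <<'E'
from m import *
im,d=r.snapshot('scene')
cv2.imwrite(f'pics/scene8.png',cv2.resize(im[180:310,220:400],None,fx=4,fy=4,interpolation=cv2.INTER_CUBIC))
E
```

```text
t 8.00 pos [0.4486 0.1091 0.0232] yang 48.39 zax [ 0.0013  0.     -1.    ] w 0.0482 F [ 0.92 -0.34 -0.42]
q [ 0.08   0.412 -0.613  0.544 -0.     0.806] rv [0.05, 0.06, -0.01] sh [0.0007, -0.0007, -0.0968] dist 0.097
```

View pics/scene8.png

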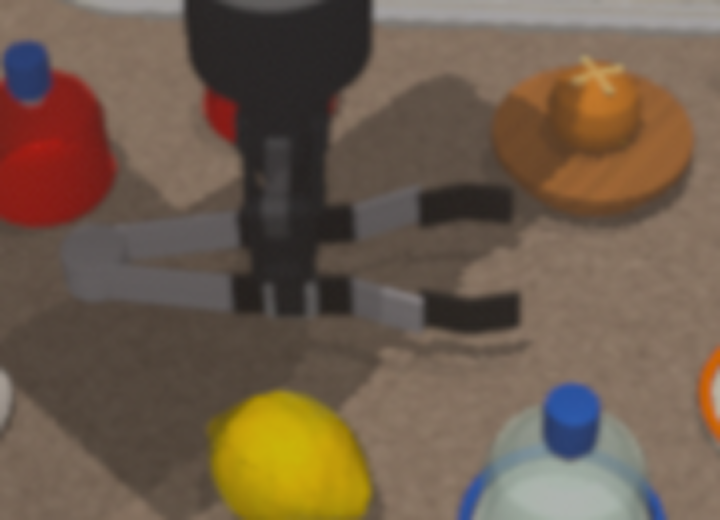

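Request:
step_arm(
  increments=[
    [0,0,0,0,0,-0.01,0.048],
    [0,0,-5,0,0,-0.03,0.048],
    [0,0,-11,0,0,-0.05,0.048],
    [0,0,-18,0,0,-0.07,0.048],
    [0,0,-24,0,0,-0.08,0.048],
  ],
)

```text
time_s: 8.47
ee_pos: [0.4504, 0.1093, 0.1072]
tcp_rot: [0.15, 0.989, 0.001, 0.003]
ft_force: [0.6, 0.1, -0.6]
grip_width: 0.0483
```

```bash
python3 go.py .5 .105 .11 80
```

```text
t 8.47 pos [0.4504 0.1093 0.1072] yang 72.75 zax [ 6.3e-03  4.0e-04 -1.0e+00] w 0.0483 F [ 0.63  0.07 -0.61]
q [ 0.08   0.287 -0.517  0.76  -0.     0.381] rv [0.11, 0.35, -7.25] sh [-0.0486, 0.0106, -0.0025] dist 0.050
```

Request:
step_arm(
  increments=[
    [0,0.1,-2,-0.008,0.002,-0.001,0.048],
    [0.1,0.2,-4,-0.022,0.005,-0.002,0.048],
    [0.1,0.35,-6,-0.036,0.008,-0.0025,0.048],
    [0.1,0.35,-7.25,-0.046,0.0106,-0.0025,0.048],
    [0.1,0.35,-7.25,-0.0486,0.0106,-0.0025,0.048],
  ],
)

```text
time_s: 8.88
ee_pos: [0.5018, 0.1049, 0.1106]
tcp_rot: [0.087, 0.996, 0.0, 0.001]
ft_force: [-0.9, 0.4, -1.5]
grip_width: 0.0483
```

```bash
python3 - <<'E'
from m import *
for n in('scene','top'):
    im,d=r.snapshot(n); np.savez(f'{n}4.npz',im=im,d=d)
im=np.load('scene4.npz')['im']
cv2.imwrite(f'pics/scene9.png',cv2.resize(im[130:280,260:440],None,fx=4,fy=4,interpolation=cv2.INTER_CUBIC))
im=np.load('top4.npz')['im']
cv2.imwrite(f'pics/top9.png',cv2.resize(im[110:270,240:440],None,fx=4,fy=3.75,interpolation=cv2.INTER_CUBIC))
E
python3 go.py .5407 .1005 .11 80
```

```text
t 8.98 pos [0.5    0.1049 0.1101] yang 79.94 zax [-0.e+00  2.e-04 -1.e+00] w 0.0479 F [-0.46 -0.24 -0.63]
q [ 0.063  0.368 -0.385  0.818  0.     0.239] rv [0.01, -0.0, -0.06] sh [-0.0408, 0.0028, 0.0001] dist 0.041
```

View pics/scene9.png

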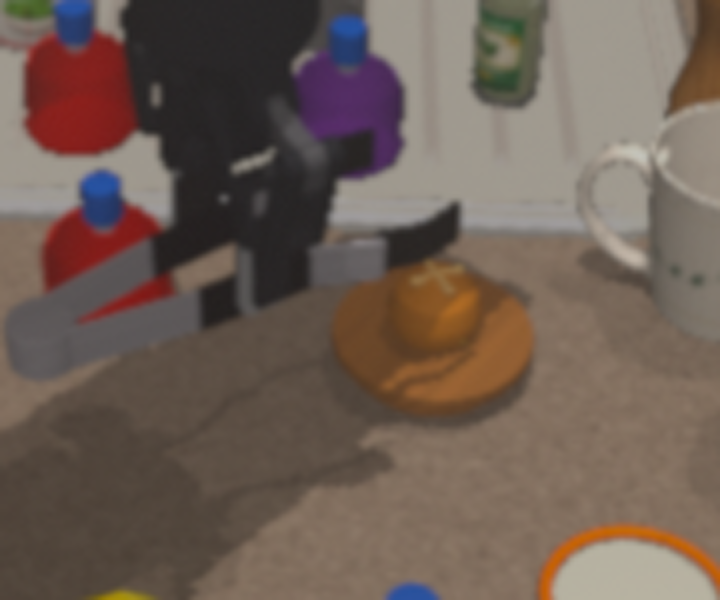

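View pics/top9.png

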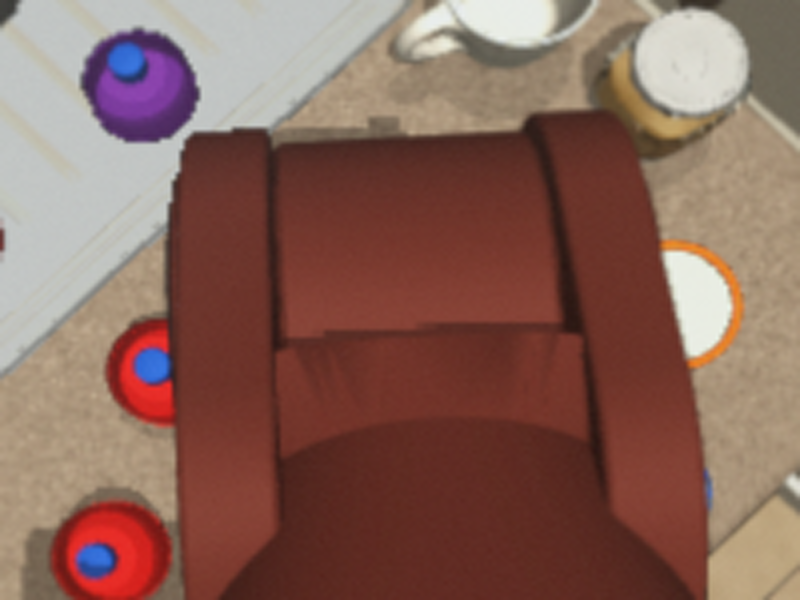

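```bash
cat > tm.py <<'E'
from m import *
from scipy.spatial.transform import Rotation as Rn
def tong(X,pos,yaw,pitch=0,roll=0):
    # X in tongs frame relative to tongs_grip; pitch>0 nose up
    R=Rn.from_euler('ZYX',[yaw,-pitch,roll],degrees=True)
    return R.apply(np.asarray(X,float)-[.086,0,.011])+pos
E
python3 - <<'E'
from tm import *
p=cam('scene')
h=.0325  # jaw inner half gap
pts={'rtip_in_top':[.185,-h,.022],'rtip_in_bot':[.185,-h,0],'rjawrear_bot':[.143,-h,0],'rjawrear_top':[.143,-h,.022],'bow_rear_top':[-.019,0,.022],'bow_rear_bot':[-.019,0,0],'ltip_top':[.185,h,.022],'rpanel_front_bot':[.112,-.0265,0],'rpanel_rear_bot':[.06,-.022,0],'lpanel_rear_top':[.06,.022,.022]}
for pitch in(0,5,10):
  print(pitch)
  for k,v in pts.items():
    u=proj(p,tong([v],[.5005,.1049,.1101-.0028+.011],-10,pitch))[0]
    print('  ',k,((u-[260,130])*4).round(0))
E
```

```text
0
   rtip_in_top [457. 206.]
   rtip_in_bot [453. 245.]
   rjawrear_bot [376. 278.]
   rjawrear_top [378. 238.]
   bow_rear_top [  1. 329.]
   bow_rear_bot [  6. 369.]
   ltip_top [372. 133.]
   rpanel_front_bot [308. 295.]
   rpanel_rear_bot [198. 332.]
   lpanel_rear_top [145. 235.]
5
   rtip_in_top [456. 192.]
   rtip_in_bot [456. 230.]
   rjawrear_bot [377. 268.]
   rjawrear_top [376. 230.]
   bow_rear_top [  1. 346.]
   bow_rear_bot [ 11. 384.]
   ltip_top [370. 118.]
   rpanel_front_bot [310. 290.]
   rpanel_rear_bot [201. 335.]
   lpanel_rear_top [144. 240.]
10
   rtip_in_top [453. 178.]
   rtip_in_bot [457. 214.]
   rjawrear_bot [379. 259.]
   rjawrear_top [373. 223.]
   bow_rear_top [  4. 363.]
   bow_rear_bot [ 17. 397.]
   ltip_top [367. 104.]
   rpanel_front_bot [311. 285.]
   rpanel_rear_bot [203. 337.]
   lpanel_rear_top [143. 245.]
```

```bash
python3 - <<'E'
from tm import *
p=cam('scene')
print(onplane(p,[[369.5,198.2]],.056))
S=np.load('scene2.npz')['im'];print(onplane(p,[[220+417.5/2.8,130+194/2.8]],.057))
T=cam('top');print(onplane(T,[[220+336.5/2.8,130+106/2.8]],.057))
# stand fit in scene2/top2
for n in('scene','top'):
    q=cam(n);im=np.load(n+'2.npz')['im'];H=hsv(im)
    org=(H[...,0]<18)&(H[...,0]>4)&(H[...,1]>120)&(H[...,2]>70)
    u0=proj(q,[[.6175,.087,.022]])[0]
    for a,c,l,st in comps(org,200):
        if np.linalg.norm(c-u0)<15: print(n,a,c,u0,st)
# predicted roll silhouette
u=(proj(p,cyl(.618,.087,.033,.039,.023))-[260,130])*4; print(u.min(0),u.max(0))
u=(proj(p,cyl(.618,.087,.033,.039,.023))-[220,130])*2.8; print(u.min(0),u.max(0))
E
python3 - <<'E'
import numpy as np,cv2
im=np.load('scene2.npz')['im'];cv2.imwrite('pics/roll.png',cv2.resize(im[180:245,330:410],None,fx=8,fy=8,interpolation=cv2.INTER_CUBIC))
E
```

```text
[[0.62027778 0.08723818 0.056     ]]
[[0.6164665  0.08472335 0.057     ]]
[[0.61697674 0.08523692 0.057     ]]
scene 1442 [367.69001387 214.36823856] [367.50233451 212.0771145 ] [ 343  196   50   38 1442]
top 1297 [338.63299923 170.3153431 ] [338.82372772 170.17372733] [ 319  150   41   41 1297]
[384.95602435 271.42663501] [480.30697199 342.75991195]
[381.46921705 189.99864451] [448.2148804  239.93193837]
```

View pics/roll.png

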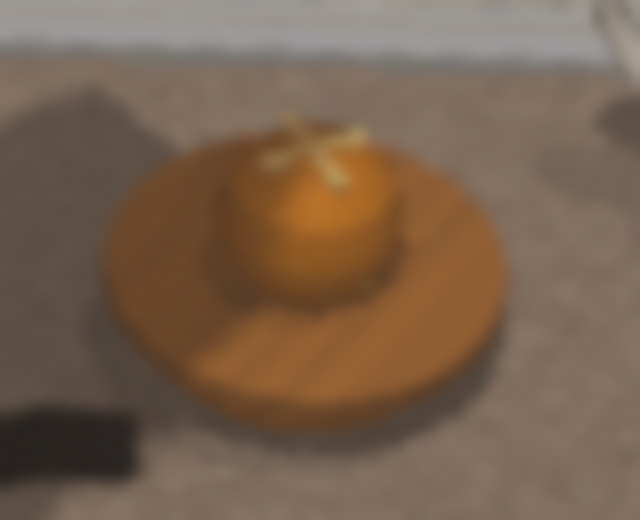

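Request:
step_arm(
  increments=[
    [0,0,0,-0.005,0.0005,0,0.048],
    [0,0,0,-0.015,0.001,0,0.048],
    [0,0,0,-0.028,0.002,0,0.048],
    [0,0,0,-0.037,0.0025,0,0.048],
    [0,0,0,-0.041,0.0024,0,0.048],
  ],
)

```text
time_s: 9.4
ee_pos: [0.5417, 0.1, 0.1102]
tcp_rot: [0.088, 0.996, 0.0, 0.0]
ft_force: [-0.6, 0.9, -1.3]
grip_width: 0.048
```

```bash
python3 go.py .5408 .1000 .07 80
```

```text
t 9.40 pos [0.5417 0.1    0.1102] yang 79.91 zax [ 5.e-04  2.e-04 -1.e+00] w 0.0480 F [-0.58  0.95 -1.28]
q [ 0.05   0.435 -0.277  0.858  0.     0.226] rv [0.02, 0.02, -0.09] sh [0.0009, -0.0001, 0.0402] dist 0.040
```

Request:
step_arm(
  increments=[
    [0,0,0,0.0009,0,0.005,0.048],
    [0,0,0,0.0009,0,0.015,0.048],
    [0,0,0,0.0009,0,0.027,0.048],
    [0,0,0,0.0009,0,0.036,0.048],
    [0,0,0,0.0009,0,0.038,0.048],
  ],
)

```text
time_s: 9.82
ee_pos: [0.5388, 0.1002, 0.07]
tcp_rot: [0.088, 0.996, -0.0, -0.002]
ft_force: [-0.8, -0.7, -0.7]
grip_width: 0.0484
```

```bash
python3 - <<'E'
from m import *
im,d=r.snapshot('scene'); np.savez('scene5.npz',im=im,d=d)
cv2.imwrite(f'pics/scene10.png',cv2.resize(im[150:260,280:420],None,fx=5,fy=5,interpolation=cv2.INTER_CUBIC))
E
python3 go.py .5408 .1000 .0295 80
```

```text
t 9.87 pos [0.5391 0.1001 0.0705] yang 79.92 zax [-2.6e-03  1.0e-04 -1.0e+00] w 0.0480 F [-0.64 -0.23 -2.08]
q [ 0.05   0.478 -0.328  0.768  0.     0.226] rv [-0.02, -0.15, -0.08] sh [-0.0018, 0.0002, 0.041] dist 0.041
```

View pics/scene10.png

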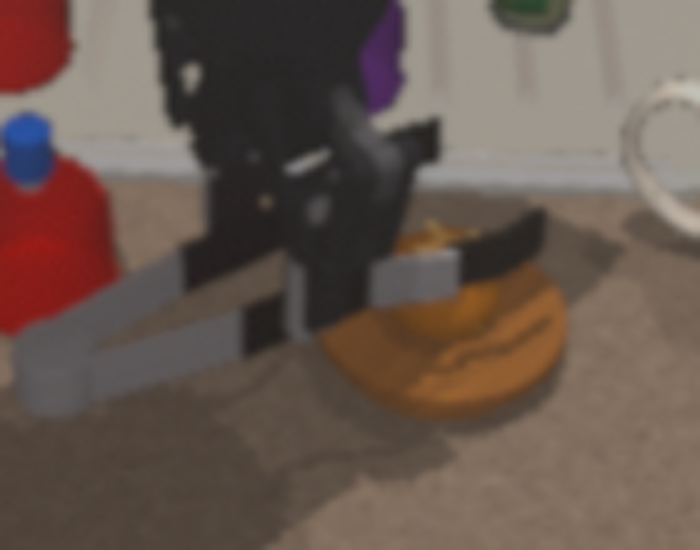

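Request:
step_arm(
  increments=[
    [0,-0.1,0,-0.0018,0,0.004,0.048],
    [0,-0.15,0,-0.0018,0,0.012,0.048],
    [0,-0.15,0,-0.0018,0,0.022,0.048],
    [0,-0.15,0,-0.0018,0,0.03,0.048],
    [0,-0.15,0,-0.0018,0,0.034,0.048],
  ],
)

```text
time_s: 10.28
ee_pos: [0.54, 0.0998, 0.035]
tcp_rot: [0.088, 0.996, -0.0, -0.001]
ft_force: [-0.9, 0.8, -1.8]
grip_width: 0.0483
```

```bash
python3 - <<'E'
from m import *
im,d=r.snapshot('scene'); np.savez('scene6.npz',im=im,d=d)
cv2.imwrite(f'pics/scene11.png',cv2.resize(im[150:260,280:420],None,fx=5,fy=5,interpolation=cv2.INTER_CUBIC))
E
python3 go.py .5408 .1000 .0295 80
```

```text
t 10.33 pos [0.5397 0.0998 0.0347] yang 79.92 zax [-2.3e-03 -5.0e-04 -1.0e+00] w 0.0479 F [-0.59 -0.24 -1.15]
q [ 0.05   0.524 -0.363  0.686 -0.     0.226] rv [-0.05, -0.13, -0.08] sh [-0.001, 0.0004, 0.0052] dist 0.005
```

View pics/scene11.png

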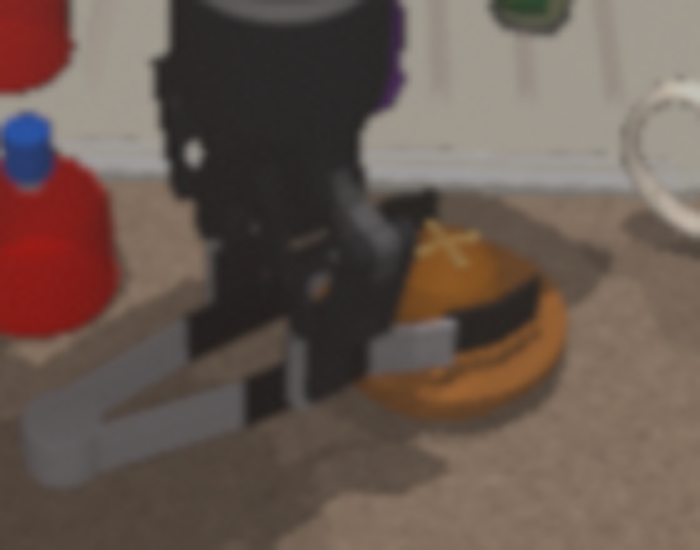

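Request:
step_arm(
  increments=[
    [0,-0.1,0,-0.001,0.0003,0.001,0.048],
    [0,-0.13,0,-0.001,0.0003,0.0025,0.048],
    [0,-0.13,0,-0.001,0.0003,0.004,0.048],
    [0,-0.13,0,-0.001,0.0003,0.005,0.048],
    [0,-0.13,0,-0.001,0.0003,0.005,0.048],
  ],
)

```text
time_s: 10.75
ee_pos: [0.5408, 0.0999, 0.0298]
tcp_rot: [0.088, 0.996, -0.0, 0.0]
ft_force: [-0.6, -0.6, -0.7]
grip_width: 0.0483
```

```bash
python3 go.py .5408 .1000 .0295 80
```

```text
t 10.75 pos [0.5408 0.0999 0.0298] yang 79.91 zax [ 1.e-04 -9.e-04 -1.e+00] w 0.0483 F [-0.64 -0.59 -0.67]
q [ 0.05   0.531 -0.367  0.672 -0.001  0.226] rv [-0.05, 0.02, -0.09] sh [0.0001, 0.0001, 0.0003] dist 0.000
```

Now close on the roll.

Request:
step_arm(
  increments=[
    [0,0,0,0,0,0,0.046],
    [0,0,0,0,0,0,0.044],
    [0,0,0,0,0,0,0.042],
    [0,0,0,0,0,0,0.038],
    [0,0,0,0,0,0,0.034],
  ],
  squeeze=32,
)

```text
time_s: 11.17
ee_pos: [0.5409, 0.0999, 0.0298]
tcp_rot: [0.088, 0.996, -0.0, 0.0]
ft_force: [-0.5, -0.9, 0.6]
grip_width: 0.0354
```

Request:
step_arm(
  increments=[
    [0,0,0,0,0,0,0.03],
    [0,0,0,0,0,0,0.03],
    [0,0,0,0,0,0,0.03],
    [0,0,0,0,0,0,0.03],
    [0,0,0,0,0,0,0.03],
  ],
  squeeze=32,
)

```text
time_s: 11.58
ee_pos: [0.5409, 0.0999, 0.0298]
tcp_rot: [0.088, 0.996, -0.0, 0.0]
ft_force: [0.1, -0.4, -0.5]
grip_width: 0.0361
```

```bash
python3 - <<'E'
from m import *
im,d=r.snapshot('scene'); np.savez('scene7.npz',im=im,d=d)
cv2.imwrite(f'pics/scene12.png',cv2.resize(im[150:260,280:420],None,fx=5,fy=5,interpolation=cv2.INTER_CUBIC))
E
python3 go.py .5408 .1000 .17 80
```

```text
t 11.63 pos [0.5409 0.0999 0.0298] yang 79.91 zax [ 2.e-04 -9.e-04 -1.e+00] w 0.0358 F [-0.85  0.77 -0.69]
q [ 0.05   0.531 -0.367  0.672 -0.001  0.226] rv [-0.05, 0.02, -0.09] sh [0.0, -0.0, -0.1402] dist 0.140
```

View pics/scene12.png

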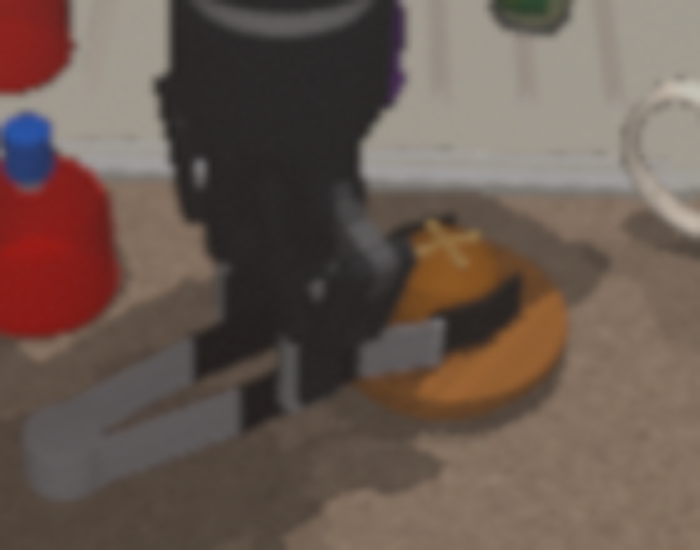

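Request:
step_arm(
  increments=[
    [0,0,0,0,0,-0.002,0.03],
    [0,0,0,0,0,-0.006,0.03],
    [0,0,0,0,0,-0.012,0.03],
    [0,0,0,0,0,-0.019,0.03],
    [0,0,0,0,0,-0.025,0.03],
  ],
)

```text
time_s: 12.05
ee_pos: [0.5411, 0.0999, 0.0558]
tcp_rot: [0.088, 0.996, -0.0, 0.0]
ft_force: [0.5, -0.5, -0.7]
grip_width: 0.0359
```

```bash
python3 - <<'E'
from m import *
im,d=r.snapshot('scene'); np.savez('scene8.npz',im=im,d=d)
cv2.imwrite(f'pics/scene13.png',cv2.resize(im[150:260,280:420],None,fx=5,fy=5,interpolation=cv2.INTER_CUBIC))
E
python3 go.py .5408 .1000 .18 80
```

```text
t 12.10 pos [0.5419 0.1    0.0569] yang 79.91 zax [ 2.4e-03 -8.0e-04 -1.0e+00] w 0.0360 F [ 0.61  1.25 -0.21]
q [ 0.05   0.495 -0.341  0.732 -0.001  0.226] rv [-0.02, 0.15, -0.09] sh [0.0008, -0.0002, -0.1231] dist 0.123
```

View pics/scene13.png

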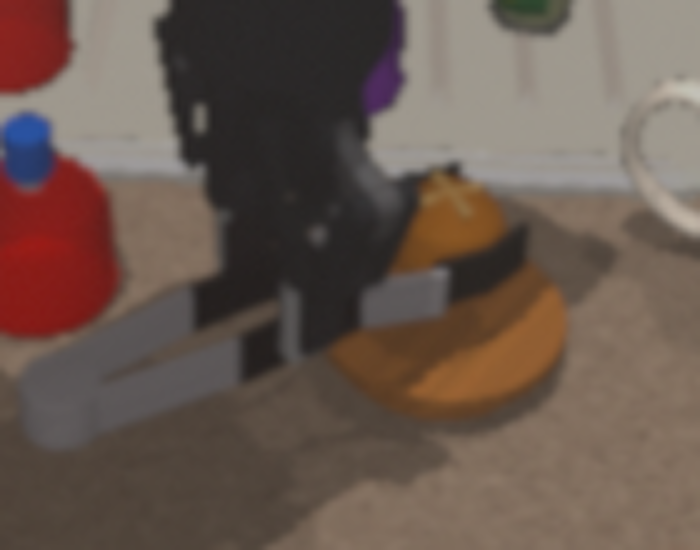

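Request:
step_arm(
  increments=[
    [0,0,0,0,0,-0.008,0.03],
    [0,0,0,0,0,-0.024,0.03],
    [0,0.1,0,0,0,-0.042,0.03],
    [0,0.15,0,0,0,-0.06,0.03],
    [0,0.15,0,0,0,-0.078,0.03],
  ],
)

```text
time_s: 12.52
ee_pos: [0.5416, 0.1001, 0.1364]
tcp_rot: [0.088, 0.996, -0.0, 0.0]
ft_force: [0.4, -0.3, -1.5]
grip_width: 0.0359
```

Request:
step_arm(
  increments=[
    [0,0,0,0,0,-0.016,0.03],
    [0,0,0,0,0,-0.03,0.03],
    [0,0,0,0,0,-0.04,0.03],
    [0,0,0,0,0,-0.046,0.03],
    [0,0,0,0,0,-0.048,0.03],
  ],
)

```text
time_s: 12.93
ee_pos: [0.542, 0.1001, 0.1854]
tcp_rot: [0.088, 0.996, -0.0, 0.001]
ft_force: [0.4, 0.1, -1.8]
grip_width: 0.0361
```

Request:
step_arm(
  increments=[
    [0,0,0,0,0,0,0.03],
    [0,0,0,0,0,0,0.03],
    [0,0,0,0,0,0,0.03],
    [0,0,0,0,0,0,0.03],
    [0,0,0,0,0,0,0.03],
  ],
)

```text
time_s: 13.35
ee_pos: [0.5417, 0.1001, 0.1848]
tcp_rot: [0.088, 0.996, -0.0, 0.0]
ft_force: [-0.4, -0.7, -1.4]
grip_width: 0.0364
```

```bash
python3 - <<'E'
from m import *
for n in('scene','top'):
    im,d=r.snapshot(n); np.savez(n+'9.npz',im=im,d=d)
im=np.load('scene9.npz')['im']
cv2.imwrite(f'pics/scene14.png',cv2.resize(im[80:340,240:480],None,fx=2.3,fy=2.3,interpolation=cv2.INTER_CUBIC))
p=cam('scene');H=hsv(im)
blue=(H[...,0]>100)&(H[...,0]<125)&(H[...,1]>130)&(H[...,2]>60)
for a,c,l,st in comps(blue,30):
    if abs(c[0]-363)<12 and c[1]>260: print(a,c,st[:4])
for z in(.11+.13,):
  print('roll top px ->',proj(p,[[.618,.0865,.058+.165]]))
E
python3 go.py .5408 .1000 .18 80
```

```text
179 [362.32402235 284.37988827] [357 276  12  18]
232 [360.7887931  322.28448276] [335 300  52  35]
roll top px -> [[375.12430425 123.02070033]]
t 13.45 pos [0.5418 0.1001 0.1851] yang 79.92 zax [ 8.e-04 -2.e-04 -1.e+00] w 0.0359 F [-0.04 -0.08 -1.34]
q [ 0.05   0.369 -0.166  1.035 -0.     0.226] rv [-0.01, 0.05, -0.08] sh [0.001, -0.0003, 0.0051] dist 0.005
```

View pics/scene14.png

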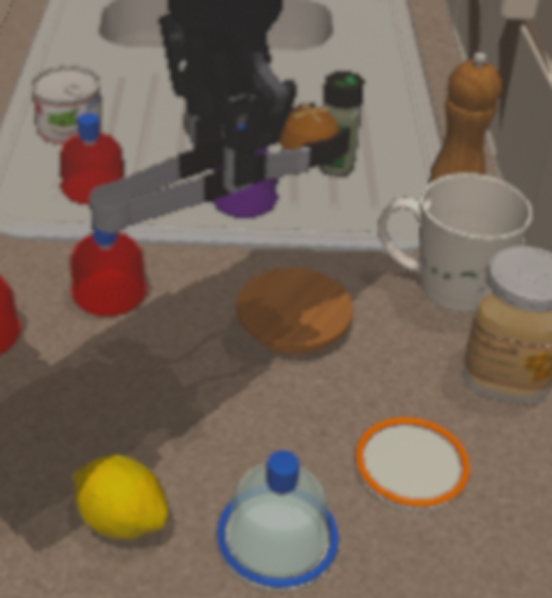

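```bash
python3 - <<'E'
from station import r
print(r.close_job()); s=r.read_state(); print(s['time_s'],s['ee_pos'],s['grip_width'],s['ft_force'])
E
```

```text
the job is handed in; nothing more can be done
None
the job is handed in; nothing more can be done
```

The job is handed in: the cover sits in the blue-ringed rest, and the roll is held up in the tongs. No verdict was reported, so this rests on my own last checks, taken at about 13.5 s.

- **Cover:** I lifted it off by the knob, set it down in the blue-ringed rest and let go. The knob's image position was within 0.5 px of where a seated cover should put it, and it had not moved by the last picture.
- **Roll:** I picked up the tongs by the panels, lowered the open jaws round the roll, closed with 32 N and lifted straight up. The roll's underside is about 0.177 m above the worktop, some 15 cm clear of the stand; that height comes from how far the arm rose. The arm, the grip and the force readings were steady in the last second.
- **Surroundings:** In the last picture the stand, jar, mug and lemon showed no visible change. The fingers are well behind the roll.

Two readings disagreed slightly with what I expected:
- **Grip width:** The fingers stopped at 36 mm on the tongs instead of about 40 mm. The roll rose with the jaws and the width stayed constant.
- **Force on closing:** There was a brief 10 N upward reading when the fingers closed on the tongs, probably the fingertips touching the worktop. It is well under the limit.

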